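# Turn the desk light up along the touch bar

### The arm

A 6-joint arm with a two-finger parallel gripper is mounted at the origin on a cart in front of the work surface, level with it; the furniture and walls round the work are solid. World frame = base frame: x ahead of the robot, y to its left, z up, the work surface at z = 0. Lengths are in m, angles in rad, forces in N, time in s.
With the tool pointing down it reaches from about 0.325 to 1 m from the base axis. Payload 5.1 kg.
Tool frame: the origin (TCP) lies midway between the tips of the shut fingers; the grasp point (between the pads) lies ctrl.pinch_z behind it (ctrl.pinch_z is the distance from the TCP to the grasp point, in m); z points along the fingers, y is the line along which they close (so a half turn about z gives the same grasp; the last joint's range is limited). The gripper opens to 85 mm and grips with 20 to 120 N. Pads are 22 mm wide; open, the fingers measure 114 mm over their backs; the gripper's body (76 mm by 85 mm) begins 54 mm behind the grasp point. The pads swing forward as they close: fully open they stand 13 mm farther back than shut.
Start: joints at [-1.218, 0.124, 1.65, -0, 1.367, -0.083], TCP at [0.274, -0.589, 0.231] pointing down, gripper open.
Joint ranges: [-2.61, 2.61], [-1.02, 2.33], [0.03, 2.71], [-1.35, 4.49], [0.32, 2.68], [-2.91, 2.91]. Speed limits (rad/s): [2.57, 2.57, 3.14, 3.14, 3.14, 3.14].

### API

Orientations are given as [roll, pitch, yaw] about the fixed x, y, z axes, in that order (R = Rz(yaw) Ry(pitch) Rx(roll)).
In Python, from rig import readout, optics, job, ctrl gives the robot as it stands.
- The arm moves only by the shell command python3 -m creep 'ROWS'. ROWS is a JSON object of lists of equal length, an entry for each row: "travel": the shift along the tool's x, y, z in mm, a list of three; "rot": the turn, a rotation vector about the tool's x, y, z in degrees, a list of three; "hand": the opening, from 0 (shut) to 1 (fully open). In form: {"travel": [[x, y, z], ...], "rot": [[ax, ay, az], ...], "hand": [hand, ...]}. A call has 1 to 8 rows; each row shifts and turns the commanded pose from where the row before left it, along the tool's axes as they then stand; what a row does not reach is not made up. A row lasts 1/8 s, in which the tool goes at most 62.5 mm and 10.7 degrees, less where a joint would pass 70% of its speed; a pose out of reach is approached as far as the arm can. A call with a gripper value outside its range is refused whole. The fingers move at their own pace and stop on an object; the grip force is fixed at half the most. Time passes only in rows, so rows that do not move let the fingers close. It gives the time, the measured TCP pose, the force, the opening and the grip force at its end, in the units of the state.
- readout.read_state(): the state, without advancing time (a new reading comes with each control period).
- optics.grab_frame(name): name is "scene" or "top"; returns a dict with "image" (384x512x3 uint8, blue, green, red), "intrinsics" (3x3 intrinsics, pixels), "D" ([k1, k2, p1, p2, k3] as OpenCV has them; the pictures are not rectified), "world_from_camera" (4x4, takes a point from camera to world coordinates). Camera axes: x right, y down, z forward; pixel columns grow to the right and rows downward; lengths in m; the calibration is good to about 2 mm. A picture is of the moment at which its call begins. There is no depth.
- job.sign_off(): hands the job in; it is judged then, once.
The state is a dict: "t": time; "qpos": joint angles; "qvel": joint speeds; "tau": joint torques, N m; "eef_pos": TCP position; "tcp_rot": TCP orientation; "force": force on the tool from outside, world axes, zero at the start; "ft_torque": the same for the moment, N m; "finger_gap": finger opening in m; "grasp_force": force on a finger pad.
Only numpy, scipy, OpenCV 4.12 (cv2) and the standard library are available. Lean on these libraries where they do the work, as an engineer would, in place of code of your own. Each camera call takes 0.05 s, during which the arm holds its last target. There are 200 camera calls.

### The job

Turn the desk light up to full: put the closed fingertips on the dark, dim end of the curved touch bar and slide them along the whole bar to its yellow, bright end in one stroke, keeping the bar gently pressed down a little all the way without lifting off. Finish still holding the bar lightly pressed at the bright end: the program ends while the fingertips rest there. Do not press hard or push the red button, leave the pad and the small things round it where they are, and pick nothing up.

Things in the scene. Friction and masses are not known exactly. Their poses are not given: they have to be found in the camera images.
- console: round white light-control pad, 190 mm across, loose on the desk on a rubber foot (0.85 kg), flat top 26 mm above the desk. Origin: centre of its underside; z up; its -x points at the gap in the touch bar. A small dark dot lies beyond the bar's dim end, a yellow sun sign beyond the bright end. Seen from above with the gap at the bottom, the dim end is at the lower left and the stroke runs clockwise.
- touch_bar (a joint): depth of the touch bar, 0 (up) to 0.006 m (bottomed). It sinks straight down as one, on a spring: begins at 0.6 N, bottoms at 8 N (1.2 N per mm), then hard. It is a round rod 18 mm thick bent to an arc of 75 mm radius (centre line) about the pad's axis, 220 degrees long (110 either side of the pad's +x), dark at the dim end to yellow at the bright end; its top is 40 mm above the desk.
- zone0: section 0 of the seven equal sections (41 mm of arc each) of the touch bar, counted from the dim end (the dim, darkest end section). Origin: on the top of the bar, at the middle of the section; axes as the pad's; sinks with the bar.
- zone1: section 1 of the seven equal sections (41 mm of arc each) of the touch bar, counted from the dim end. Origin: on the top of the bar, at the middle of the section; axes as the pad's; sinks with the bar.
- zone2: section 2 of the seven equal sections (41 mm of arc each) of the touch bar, counted from the dim end. Origin: on the top of the bar, at the middle of the section; axes as the pad's; sinks with the bar.
- zone3: section 3 of the seven equal sections (41 mm of arc each) of the touch bar, counted from the dim end. Origin: on the top of the bar, at the middle of the section; axes as the pad's; sinks with the bar.
- zone4: section 4 of the seven equal sections (41 mm of arc each) of the touch bar, counted from the dim end. Origin: on the top of the bar, at the middle of the section; axes as the pad's; sinks with the bar.
- zone5: section 5 of the seven equal sections (41 mm of arc each) of the touch bar, counted from the dim end. Origin: on the top of the bar, at the middle of the section; axes as the pad's; sinks with the bar.
- zone6: section 6 of the seven equal sections (41 mm of arc each) of the touch bar, counted from the dim end (the bright, yellow end section). Origin: on the top of the bar, at the middle of the section; axes as the pad's; sinks with the bar.
- off_button (a joint): red all-off push button, 32 mm across, in the middle of the pad, top 32 mm above the desk: 0 up, to 0.004 m pressed; to be left alone
- rim_mark (a point): a point (unmarked) on the pad's top, 88 mm from its axis, in the gap of the arc (at the pad's -x); moves if the pad slides or turns
- eraser: green and white eraser, 19 x 38 x 12 mm, loose beside the pad; origin: centre of its underside
- sharpener: small grey pencil sharpener, 15 x 25 x 13 mm, loose beside the pad; origin: centre of its underside
- usb_stick: black memory stick, 52 x 18 x 9 mm, loose beside the pad at the gap; origin: centre of its underside
Things that resemble listed ones, but are neither listed nor needed, are in the scene too. Of the things that look like the console, the larger one is meant.

How it is judged:
By the outcome, as a careful person would: the job done as asked, in the order asked, and still so for the second after the job is handed in, while the arm keeps its last pose, push and grip.
It also fails if it takes over 42 s, if anything falls off the work surface, if the arm or the gripper's body presses on something with over 40 N, if the wrist force passes 120 N, or if a joint passes its speed limit or range.

## Working session

There is one attempt and no reset: what is moved stays moved. The work goes in short steps, Python scripts to look and compute and a shell command to move; the robot and the scene stay as the last step left them, time stands still between calls to the robot, and variables do not carry over. Pictures are saved under pics/ and viewed, at most 10 in all, crops included, and the job is handed in when it is done.

```bash
mkdir -p pics
python3 - <<'E'
from rig import readout, optics, job, ctrl
import cv2
for n in("top","scene"):
    f=optics.grab_frame(n); cv2.imwrite(f"pics/{n}0.png",f["image"]); print(f["intrinsics"],f["D"],f["world_from_camera"])
print(readout.read_state(),ctrl.pinch_z)
E
```

```text
[[462.34911739   0.         251.45009997]
 [  0.         462.34911739 195.52256165]
 [  0.           0.           1.        ]] [-0.01348936  0.          0.          0.          0.        ] [[ 0.02153421 -0.99326366  0.11385768  0.4684215 ]
 [-0.99926698 -0.017778    0.03390359  0.02735624]
 [-0.03165104 -0.1145043  -0.99291841  0.96742729]
 [ 0.          0.          0.          1.        ]]
[[474.78809579   0.         260.23356094]
 [  0.         474.78809579 187.13633196]
 [  0.           0.           1.        ]] [0.06901327 0.         0.         0.         0.        ] [[ 0.91432909 -0.27346745  0.29869359  0.31136329]
 [-0.4048263  -0.63698353  0.65602412 -0.5510469 ]
 [ 0.01086166 -0.72074096 -0.69311939  0.68630305]
 [ 0.          0.          0.          1.        ]]
{'t': 0.1, 'qpos': array([-1.21762904e+00,  1.24471752e-01,  1.65157883e+00, -1.73250167e-05,
        1.36749660e+00, -8.25938816e-02]), 'qvel': array([-9.98274839e-05, -1.36384149e-03, -1.66111603e-03, -1.15335824e-03,
        1.31907548e-03, -3.16311680e-04]), 'tau': array([ 9.46455148e-04, -4.24931037e+01, -3.66653180e+01, -1.63905838e-06,
        3.93113747e-03, -9.55789687e-06]), 'eef_pos': array([ 0.27414099, -0.58873399,  0.23013085]), 'tcp_rot': array([-3.13964339e+00, -1.44344860e-04,  4.35764547e-01]), 'force': array([ 0.76088527, -0.60000902,  0.08485815]), 'ft_torque': array([ 0.00911405, -0.02739365, -0.05073797]), 'grasp_force': 0.0, 'finger_gap': 0.08527427962456179} 0.0187
```

View pics/top0.png

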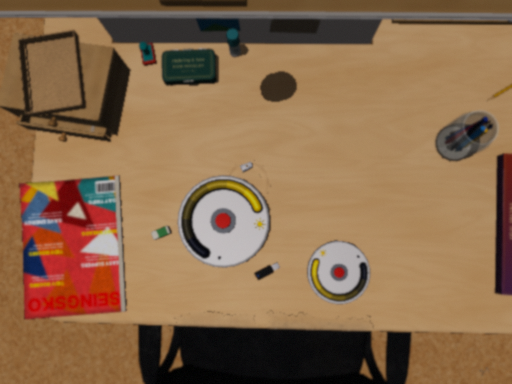

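View pics/scene0.png

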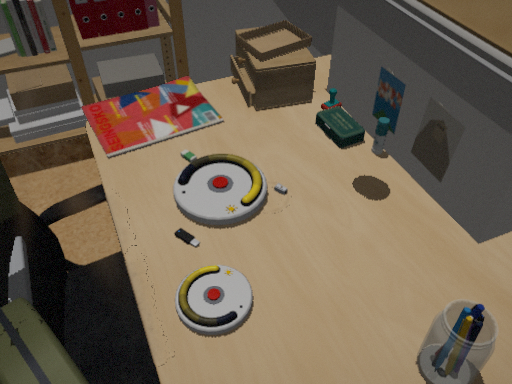

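The top view shows the large console centred at about (223,221), with the dim end at about (205,257), the bright end at about (258,210) and the gap facing lower right. The scene view agrees. Next I rectify both views at bar height.

```bash
cat > h.py <<'E'
from rig import readout, optics
import cv2, numpy as np
def proj(f,P):
    T=np.linalg.inv(f["world_from_camera"]); 
    return cv2.projectPoints(np.asarray(P,float).reshape(-1,1,3),cv2.Rodrigues(T[:3,:3])[0],T[:3,3],f["intrinsics"],np.array(f["D"]))[0].reshape(-1,2)
def rect(f,x1,y1,z,n=280,s=.001):  # x up (from x1 down), y left (from y1 rightwards)
    r,c=np.mgrid[0:n,0:n]; P=np.stack([x1-r*s,y1-c*s,0*r+z],-1)
    m=proj(f,P).astype(np.float32).reshape(n,n,2)
    return cv2.remap(f["image"],m[...,0],m[...,1],cv2.INTER_CUBIC)
E
python3 - <<'E'
from h import *
out=[]
for n in("top","scene"):
    f=optics.grab_frame(n)
    # red button centre near a guess, z=.032, then refine
    x1,y1=.56,.24
    g=rect(f,x1,y1,.032); h=cv2.cvtColor(g,cv2.COLOR_BGR2HSV)
    m=((h[...,0]<8)|(h[...,0]>172))&(h[...,1]>150)&(h[...,2]>80)
    k,l,st,ce=cv2.connectedComponentsWithStats(m.astype(np.uint8))
    for i in range(1,k):
        if st[i,4]>200: print(n,"red",x1-ce[i][1]*.001,y1-ce[i][0]*.001,st[i])
    g=rect(f,x1,y1,.035); out.append(cv2.resize(g,(400,400)))
cv2.imwrite("pics/rect.png",np.hstack(out))
E
```

```text
top red 0.5243226703755216 0.11676773296244783 [108  21  31  31 719]
scene red 0.524937823834197 0.11464507772020724 [110  20  32  31 772]
```

View pics/rect.png

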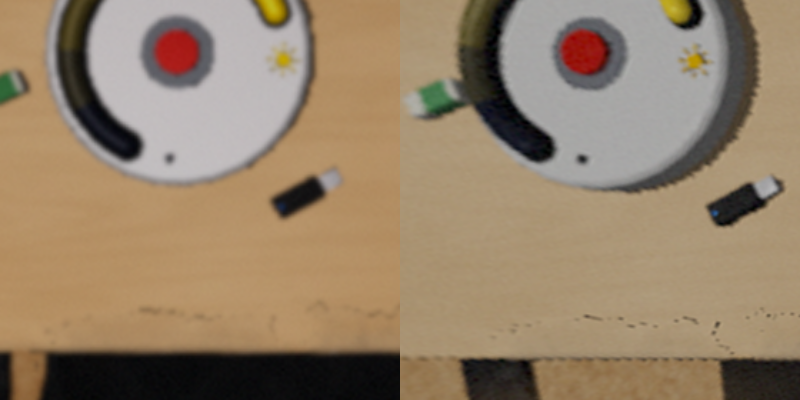

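The rectified views show the whole dim end at about (125,145) and the dot at (170,158). The console centre is about (0.5246, 0.1157). Next is yaw.

Run:
```python
from h import *
C=np.array([.5246,.1157]); 
a=np.radians(np.arange(0,360,1.)); ims=[]
for n,c in(("top",(.5243,.1168)),("scene",(.5249,.1146))):
    f=optics.grab_frame(n); c=np.array(c)
    S=[]
    for r in(.072,.075,.078):
        P=np.c_[c[0]+r*np.cos(a),c[1]+r*np.sin(a),0*a+.036]
        m=proj(f,P).astype(np.float32)[None]
        S.append(cv2.remap(f["image"],m[...,0],m[...,1],cv2.INTER_LINEAR)[0].astype(float))
    p=np.mean(S,0)[:,0] # blue: pad high, bar low
    low=p<100
    d=np.flatnonzero(np.diff(low.astype(int)))
    print(n,d,p.max(),p.min())
    g=rect(f,c[0]+.125,c[1]+.125,.036,250)
    for th in np.arange(360): pass
    ims.append(cv2.resize(g,(400,400)))
cv2.imwrite("pics/rect2.png",np.hstack(ims))
```

```text
top [160 262 269 283] 191.33333333333334 1.0
scene [166 181 183 263 265 281] 167.33333333333334 15.0
```

View pics/rect2.png

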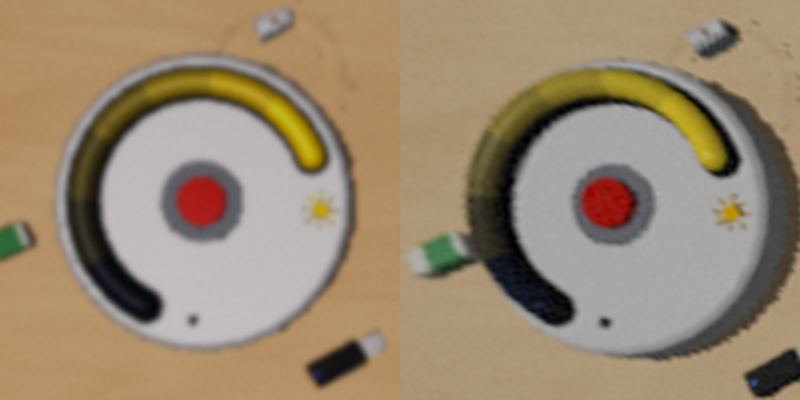

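```bash
python3 -m creep '{"travel":[[0,0,0],[0,0,0],[0,0,0],[10,-40,0],[10,-45,0],[10,-45,0],[12,-45,0],[12,-45,0]],"rot":[[0,0,8.5],[0,0,8.5],[0,0,8],[0,0,0],[0,0,0],[0,0,0],[0,0,0],[0,0,0]],"hand":[0,0,0,0,0,0,0,0]}'; python3 -m creep '{"travel":[[15,-50,0],[15,-50,0],[15,-50,0],[15,-50,0],[15,-50,0],[15,-50,0],[15,-50,10],[15,-50,10]],"rot":[[0,0,0],[0,0,0],[0,0,0],[0,0,0],[0,0,0],[0,0,0],[0,0,0],[0,0,0]],"hand":[0,0,0,0,0,0,0,0]}'
```

```text
t: 1.3
eef_pos: [0.3286, -0.3678, 0.2314]
tcp_rot: [3.141, -0.0, -0.001]
force: [0.7, -0.3, 0.9]
finger_gap: 0.0001
grasp_force: 0.0
t: 2.3
eef_pos: [0.4491, 0.0324, 0.2116]
tcp_rot: [3.141, -0.002, -0.0]
force: [0.5, 0.7, 0.5]
finger_gap: 0.0
grasp_force: 0.0
```

```bash
python3 -m creep '{"travel":[[4,-41,0],[4,-41,10],[4,-41,30],[0,0,40],[0,0,40],[0,0,25],[0,0,8],[0,0,0]],"rot":[[0,0,0],[0,0,0],[0,0,0],[0,0,0],[0,0,0],[0,0,0],[0,0,0],[0,0,0]],"hand":[0,0,0,0,0,0,0,0]}'
python3 - <<'E'
from h import *
s=readout.read_state(); print(s["eef_pos"],s["force"])
f=optics.grab_frame("scene"); t=optics.grab_frame("top")
g=[]
for F,z in((f,1),(t,0)):
    u,v=proj(F,[.5246,.1157,.03])[0].astype(int); im=F["image"][v-65:v+65,u-65:u+65].copy()
    g.append(cv2.resize(im,(400,400),interpolation=cv2.INTER_CUBIC))
cv2.imwrite("pics/near.png",np.hstack(g))
E
```

```text
t: 3.3
eef_pos: [0.4608, 0.1536, 0.0585]
tcp_rot: [3.142, 0.0, -0.001]
force: [-0.3, 0.0, 0.8]
finger_gap: -0.0002
grasp_force: 0.0
[0.460835   0.15363555 0.05848445] [-0.33592891  0.03453345  0.76350509]
```

View pics/near.png

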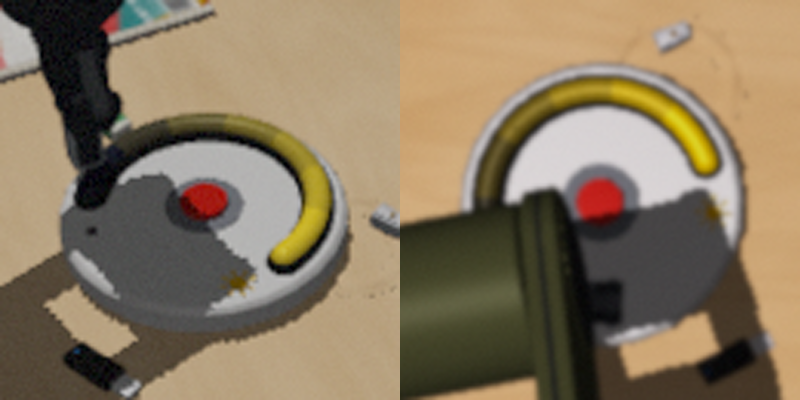

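The fingertips are over the dim end, as planned. Lowering onto the bar.

```bash
python3 -m creep '{"travel":[[0,-2,8],[0,0,6],[0,0,3],[0,0,1],[0,0,1],[0,0,1],[0,0,0],[0,0,0]],"rot":[[0,0,0],[0,0,0],[0,0,0],[0,0,0],[0,0,0],[0,0,0],[0,0,0],[0,0,0]],"hand":[0,0,0,0,0,0,0,0]}'
```

```text
t: 4.4
eef_pos: [0.4608, 0.1556, 0.0385]
tcp_rot: [3.142, 0.0, -0.001]
force: [-1.4, -0.4, 2.2]
finger_gap: -0.0001
grasp_force: 1.2
```

Run:
```python
import numpy as np
a=np.radians(148-np.arange(0,49)*213/48)
P=np.round(np.c_[.5246+.075*np.cos(a),.1157+.075*np.sin(a)]*1000,1)
print(P[0]); D=np.round(np.diff(P,axis=0),1)
for i in range(0,48,8): print([[float(x),float(-y)] for x,y in D[i:i+8]],P[i+8])
```

```text
[461.  155.4]
[[3.3, -4.8], [3.6, -4.6], [4.0, -4.2], [4.2, -3.9], [4.6, -3.6], [4.9, -3.2], [5.0, -2.9], [5.3, -2.4]] [495.9 185. ]
[[5.4, -2.0], [5.6, -1.6], [5.7, -1.1], [5.8, -0.7], [5.8, -0.3], [5.8, 0.2], [5.8, 0.6], [5.7, 1.1]] [541.5 188.8]
[[5.6, 1.5], [5.4, 2.0], [5.3, 2.4], [5.1, 2.7], [4.9, 3.2], [4.6, 3.5], [4.4, 3.9], [4.0, 4.2]] [580.8 165.4]
[[3.6, 4.5], [3.4, 4.8], [2.9, 5.0], [2.5, 5.2], [2.2, 5.4], [1.7, 5.5], [1.3, 5.7], [0.8, 5.8]] [599.2 123.5]
[[0.4, 5.8], [-0.1, 5.8], [-0.5, 5.7], [-1.0, 5.8], [-1.4, 5.6], [-1.8, 5.5], [-2.3, 5.4], [-2.6, 5.1]] [589.9  78.8]
[[-3.1, 5.0], [-3.4, 4.7], [-3.8, 4.4], [-4.1, 4.1], [-4.4, 3.7], [-4.7, 3.5], [-4.9, 3.0], [-5.2, 2.7]] [556.3  47.7]
```

```bash
python3 -m creep '{"travel":[[0,0,0.9],[3.3,-4.8,0],[3.6,-4.6,0],[4,-4.2,0],[4.2,-3.9,0],[4.6,-3.6,0],[4.9,-3.2,0],[5,-2.9,0]],"rot":[[0,0,0],[0,0,0],[0,0,0],[0,0,0],[0,0,0],[0,0,0],[0,0,0],[0,0,0]],"hand":[0,0,0,0,0,0,0,0]}'
```

```text
t: 5.4
eef_pos: [0.4906, 0.1831, 0.0374]
tcp_rot: [-3.141, 0.0, -0.001]
force: [-3.1, -2.6, 3.9]
finger_gap: 0.0
grasp_force: 1.9
```

```bash
python3 -m creep '{"travel":[[5.3,-2.4,-0.4],[5.4,-2,-0.2],[5.6,-1.6,0],[5.7,-1.1,0],[5.8,-0.7,0],[5.8,-0.3,0],[5.8,0.2,0],[5.8,0.6,0]],"rot":[[0,0,0],[0,0,0],[0,0,0],[0,0,0],[0,0,0],[0,0,0],[0,0,0],[0,0,0]],"hand":[0,0,0,0,0,0,0,0]}'
cat > chk.py <<'E'
from h import *
f=optics.grab_frame("scene")
g=rect(f,.58,.17,.032,110); h=cv2.cvtColor(g,cv2.COLOR_BGR2HSV)
m=((h[...,0]<8)|(h[...,0]>172))&(h[...,1]>150)&(h[...,2]>60)
k,l,st,ce=cv2.connectedComponentsWithStats(m.astype(np.uint8))
i=1+np.argmax(st[1:,4]); print(.58-ce[i][1]*.001,.17-ce[i][0]*.001,st[i,4])
u,v=proj(f,[.5246,.1157,.03])[0].astype(int)
cv2.imwrite("pics/mid%d.png"%int(readout.read_state()["t"]*10),cv2.resize(f["image"][v-65:v+65,u-65:u+65],(400,400),interpolation=cv2.INTER_CUBIC))
E
python3 chk.py; ls pics
```

```text
t: 6.4
eef_pos: [0.536, 0.1902, 0.038]
tcp_rot: [-3.141, -0.0, -0.001]
force: [-1.8, 0.5, 2.7]
finger_gap: -0.0002
grasp_force: 1.5
0.524849435382685 0.11412296110414054 797
mid64.png
near.png
rect.png
rect2.png
scene0.png
top0.png
```

```bash
python3 -m creep '{"travel":[[5.7,1.1,0],[5.6,1.5,0],[5.4,2,0],[5.3,2.4,0],[5.1,2.7,0],[4.9,3.2,0],[4.6,3.5,0],[4.4,3.9,0]],"rot":[[0,0,0],[0,0,0],[0,0,0],[0,0,0],[0,0,0],[0,0,0],[0,0,0],[0,0,0]],"hand":[0,0,0,0,0,0,0,0]}'; python3 chk.py
```

```text
t: 7.45
eef_pos: [0.5769, 0.1696, 0.0381]
tcp_rot: [-3.141, -0.0, -0.001]
force: [-0.9, 1.6, 3.0]
finger_gap: -0.0001
grasp_force: 1.5
0.5248801452784503 0.11392615012106538 826
```

```bash
python3 -m creep '{"travel":[[4,4.2,0],[3.6,4.5,0],[3.4,4.8,0],[2.9,5,0],[2.5,5.2,0],[2.2,5.4,0],[1.7,5.5,0],[1.3,5.7,0]],"rot":[[0,0,0],[0,0,0],[0,0,0],[0,0,0],[0,0,0],[0,0,0],[0,0,0],[0,0,0]],"hand":[0,0,0,0,0,0,0,0]}'; python3 chk.py
```

```text
t: 8.5
eef_pos: [0.5984, 0.1291, 0.0381]
tcp_rot: [-3.142, -0.0, -0.001]
force: [-0.7, 2.1, 2.9]
finger_gap: -0.0002
grasp_force: 1.4
0.5246279069767441 0.11350673194614444 817
```

View pics/mid85.png

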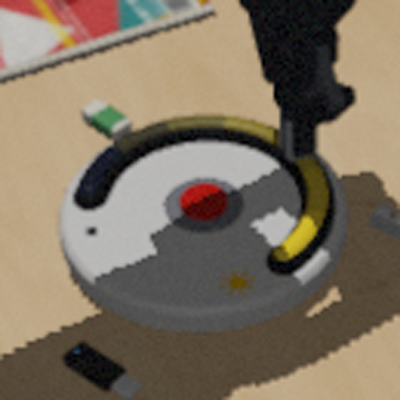

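The fingertips are on the bar at about (300,150). The pad, dot (91,231), sun (238,283) and button (205,202) are where they were at the start, so the small shift in the button reading comes from the shadow. Continuing.

```bash
python3 -m creep '{"travel":[[0.8,5.8,0],[0.4,5.8,0],[-0.1,5.8,0],[-0.5,5.7,0],[-1,5.8,0],[-1.4,5.6,0],[-1.8,5.5,0],[-2.3,5.4,0]],"rot":[[0,0,0],[0,0,0],[0,0,0],[0,0,0],[0,0,0],[0,0,0],[0,0,0],[0,0,0]],"hand":[0,0,0,0,0,0,0,0]}'
```

```text
t: 9.55
eef_pos: [0.5922, 0.0837, 0.0381]
tcp_rot: [3.142, -0.0, -0.001]
force: [0.2, 1.6, 3.1]
finger_gap: 0.0003
grasp_force: 1.4
```

```bash
python3 -m creep '{"travel":[[-2.6,5.1,0],[-3.1,5,0],[-3.4,4.7,0],[-3.8,4.4,0],[-4.1,4.1,0],[-4.4,3.7,0],[-4.7,3.5,0],[-4.9,3,0]],"rot":[[0,0,0],[0,0,0],[0,0,0],[0,0,0],[0,0,0],[0,0,0],[0,0,0],[0,0,0]],"hand":[0,0,0,0,0,0,0,0]}'; python3 -m creep '{"travel":[[-5.2,2.7,0],[0,0,0],[0,0,0]],"rot":[[0,0,0],[0,0,0],[0,0,0]],"hand":[0,0,0]}'; python3 chk.py; ls pics
```

```text
t: 10.55
eef_pos: [0.561, 0.0503, 0.0381]
tcp_rot: [3.141, -0.0, -0.001]
force: [1.5, 1.8, 3.1]
finger_gap: 0.0001
grasp_force: 1.4
t: 10.92
eef_pos: [0.5552, 0.0475, 0.0377]
tcp_rot: [3.141, 0.002, -0.0]
force: [-0.2, -1.0, 3.0]
finger_gap: -0.0005
grasp_force: 1.7
0.524897597977244 0.11405562579013909 791
mid109.png
mid64.png
mid75.png
mid85.png
near.png
rect.png
rect2.png
scene0.png
top0.png
```

View pics/mid109.png

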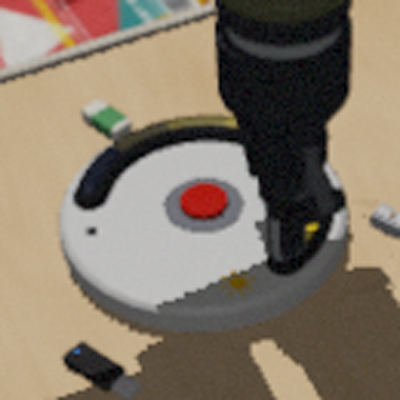

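The fingertips rest on the bright end at about (285,260). The pad, dot and sun have not moved, and the vertical force is about 3 N.

```bash
python3 -c "
from rig import job
print(job.sign_off())"
```

```text
the job is handed in; nothing more can be done
None
```

I slid the closed fingertips along the bar from the dim end to the bright end in one stroke and handed the job in with them resting there at about 3 N; the pad and the small things seen in the last picture had not visibly moved.

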